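# Hang the tube basket and draw the boom out over the drip tray

### The job

Hang the white tube basket by its wire handle in the hook of the stand's telescoping boom and let go of it. Then pinch the boom's blue handle so that its yellow lock button is squeezed in, draw the boom out until the black pointer stands on the red mark of the scale, and finish while still holding the handle there with the button squeezed in and the basket hanging quietly over the tray. Leave everything else on the bench where it is.

Things in the scene. Friction and masses are not known exactly. Their poses are not given: they have to be found in the camera images.
- basket: loose white tube basket, 108 (its x) x 80 (y) x 45 mm, about 0.28 kg; tubes fixed in it reach z = 60 mm. Origin: centre of its underside, z up. A stiff wire handle (6 mm) stands in its x-z plane: legs at x = -52 and 52 mm rise to z = 114 mm, then slope up to a peak at x = 0, z = 140 mm. A black grip block, 16 x 16 mm, flat sides facing its x and y, stands on the peak up to z = 182 mm
- bail (a point): underside of the peak of the basket's wire handle, 137 mm above the basket's underside, on its centre line: what hangs in the hook. The opening below it is 77 mm high and 98 mm wide
- basket_grip (a point): in the upper part of the black grip block, on its axis, 166 mm above the basket's underside: the place to pinch (16 mm wide). Pinching along the basket's x with the fingertips above 145 mm keeps them clear of wire and hook
- stand: fixed bench stand: grey base 150 x 130 x 16 mm, post, and a level aluminium tube (22 mm square, axis 225 mm above the bench) ending at a black collar 122 mm from the post. Origin: centre of the base's underside, z up. The boom points and extends along the stand's -y. The stand carries boom, hook, handle and scale
- boom (a joint): how far the steel boom (12 mm square bar) is drawn out of the tube, in m: 0 fully in, 0.15 fully out, growing along the stand's -y. While the yellow button is out it is locked by teeth 6 mm apart (up to 4 mm of play); with the button squeezed in it slides with about 1.5 N and light damping and stays where put
- release (a joint): the yellow lock button on the side of the blue handle, in m: 0 out (boom locked), 0.007 squeezed fully in (boom free from about 0.004). Its spring takes 6 to 8 N and pushes it out again when let go. It is pressed towards the stand's -x
- grip (a point): where to pinch the blue handle (moves with the boom), across the stand's x: 32 mm wide with the button out, 25 mm squeezed in; midway between the faces when squeezed. Handle 36 mm long (y), top 16 mm above this point, bottom 28 mm below. The yellow button (26 long, 30 high, stands out 10 mm) is its +x side. Boom bar 28 to 40 mm below; scale plate 44 mm below, starting 44 mm to the +x side
- pointer (a point): top of the black pointer (4 mm wide) which the boom carries over the scale; 25 mm nearer to the post than grip, moves with the boom
- mark: red band, 34 x 8 x 2 mm, across the white scale plate: the mark to be reached. Fixed. Origin at the centre of its underside; its axes are parallel to the stand's, so the pointer stands on the mark when its y in this frame is 0. At the start it lies 30 to 120 mm beyond the pointer, along the stand's -y
- hook_seat (a point): lowest part of the hook at the boom's end, on top of its 8 mm wire, where bail comes to rest; 158 mm farther out than grip, moves with the boom. The hook rises 22 mm to its free tip 27 mm farther out (stand's -y) and 20 mm to the boom bar 28 mm inward. Bring the wire handle, crosswise to the boom and raised 25 mm or more, over the tip along the stand's +y, then lower it
- tray: low blue drip tray, 130 x 130 x 22 mm, fixed on the bench below where the basket hangs when the pointer is on the mark. Origin at the centre of its underside
- bottle: blue-capped clear reagent bottle, 72 mm across, 150 mm tall; loose bystander, origin at the centre of its underside; leave alone
- jar: amber jar with white lid, 56 mm across, 80 mm tall; loose bystander, origin at the centre of its underside; leave alone
- rack: blue tube rack 60 x 150 x 45 mm with eight capped tubes, 91 mm tall overall; loose bystander, origin at the centre of its underside; leave alone
- dishes: stack of three petri dishes, 84 mm across, 44 mm tall; loose bystander, origin at the centre of its underside; leave alone
- timer: white bench timer 55 x 70 x 22 mm; loose bystander, origin at the centre of its underside; leave alone
- penpot: grey plastic pot, 72 mm across, 90 mm tall; loose bystander, origin at the centre of its underside; leave alone
Things that resemble listed ones, but are neither listed nor needed, are in the scene too. What is shaped like the basket but pink is not meant.

How it is judged:
On the way, in this order (a step that is already met when the one before it is completed fails the run):
1. the basket hangs by its handle in the hook, let go (distance between bail and hook_seat below 0.015 m and contact force between basket and stand above 0.8 N and contact force between the fingers and basket below 0.1 N and angle between basket's own z axis and vertical below 0.25 rad and height (world z) of basket above 0.04 m and linear speed of basket below 0.08 m/s), for 0.3 s.
2. the lock button is squeezed in with the boom still short of the mark (value of joint release above 0.004 m and y of pointer in the frame of mark above 0.005 m), for 0.1 s.
At the end, for the whole second after the job is handed in: Pointer within 5 mm of the red mark, boom still, fingers holding the handle (over 2 N), button in by over 4 mm; basket let go and hanging in the hook: handle peak within 15 mm of its seat, tilt under 0.25 rad, speed under 0.08 m/s, over 40 mm above the bench (all of step 1 and y of pointer in the frame of mark between -0.005 and 0.005 m and value of joint release above 0.004 m and contact force between the fingers and stand above 2 N and velocity of joint boom between -0.01 and 0.01 m/s); the arm keeps its last pose, push and grip.
It fails at once if a bystander is pushed more than 30 mm or tipped (distance of any of bottle, jar, rack, dishes, timer, penpot from where it was at the start of the episode above 0.03 m or angle between any of bottle, jar, rack, dishes, timer, penpot's own z axis and vertical above 0.5 rad).
It also fails if it takes over 54 s, if anything falls off the work surface, if the arm or the gripper's body presses on something with over 40 N, if the wrist force passes 120 N, or if a joint passes its speed limit or range.

### The arm

A 7-joint arm with a two-finger parallel gripper is mounted at the origin on the work surface. World frame = base frame: x ahead of the robot, y to its left, z up, the work surface at z = 0. Lengths are in m, angles in rad, forces in N, time in s.
With the tool pointing down it reaches from about 0.4 to 0.85 m from the base axis. Payload 4.5 kg.
Tool frame: the origin (TCP) lies where the fingers leave the gripper's body, on its centre line; the fingertips stand 64 mm ahead of it and the grasp point (between the pads) lies 45 mm ahead of it; z points along the fingers, y is the direction in which the jaws open and shut (so a half turn about z gives the same grasp; the last joint's range is limited). The gripper opens to 88 mm and grips with 3 to 60 N. Pads are 18 mm wide; open, the fingers measure 123 mm over their backs; the gripper's body (75 mm by 187 mm) begins 45 mm behind the grasp point.
Start: joints at [-1.255, 0.689, -0.195, 1.565, 0.157, 0.902, -0.215], TCP at [0.174, 0.6, 0.303] pointing down, gripper open.
Joint ranges: [-3.01, 3.01], [-0.46, 2.08], [-1.47, 1.51], [0.13, 2.56], [-1, 4.14], [0.04, 2.09], [-2.66, 2.66]. Speed limits (rad/s): [2.57, 2.57, 3.14, 3.14, 3.14, 3.14, 3.14].

### API

Orientations are given as a unit quaternion [x, y, z, w].
In Python, from plant import monitor, snapshot, workorder, finder gives the robot as it stands.
- The arm moves only by the tool carry_out, never from a script. Its argument "motion" is one flat list of numbers, 6 for each row, row after row: the shift along the tool's x, y, z in cm, then the turn, a rotation vector about the tool's x, y, z in rad. In form: [x, y, z, rx, ry, rz, x, y, z, rx, ry, rz, ...]. A call has 1 to 8 rows; each row shifts and turns the commanded pose from where the row before left it, along the tool's axes as they then stand; what a row does not reach is not made up. A row lasts 1/8 s, in which the tool goes at most 62.5 mm and 10.7 degrees, less where a joint would pass 70% of its speed; a pose out of reach is approached as far as the arm can. A call with a gripper value outside its range is refused whole. "hand" is the finger opening in cm, from 0 to 8.81, set as the call begins (left out, the last holds). The fingers move at their own pace and stop on an object; "grip_force" is the grip in N (left out, the last holds). Time passes only in rows, so rows that do not move let the fingers close. It gives the time, the measured TCP pose, the force and the opening at its end, in the units of the state.
- monitor.get_state(): the state, without advancing time (a new reading comes with each control period).
- snapshot(name): name is "scene" or "side" or "wrist"; returns a dict with "frame" (400x640x3 uint8, red, green, blue), "range_z" (400x640 float32, m along the optical axis (not along the pixel's ray), 0 where there is no reading), "fx", "fy", "cx", "cy" (pixels), "D" ([k1, k2, p1, p2, k3] as OpenCV has them; the pictures are not rectified), "rvec" (rotation vector, rad) and "tvec" (3), from world to camera coordinates, as OpenCV has them; the wrist camera has in their place "hand_eye" (4x4, takes a point from camera to tool coordinates, whose origin is the TCP and whose axes are the flange's). Camera axes: x right, y down, z forward; pixel columns grow to the right and rows downward; lengths in m; the calibration is good to about 2 mm. A picture is of the moment at which its call begins: read the wrist's pose just before it.
- workorder.finish_job(): hands the job in, once; it reports no verdict.
Trained networks look in a picture, given as the dict that the camera call returned (one of the last four; its "shot" number tells which), for a name from the list of things; names that differ only in an ending like _2 or _b are one class to them, and where a whole thing is asked for, a point or a joint stands for the part that bears it (a point fixed in the world has none). Each returns a list of dicts, best first, with "p" (0 to 1); they miss things now and then, are a little off and sometimes report something else, mostly with a low value. They report only what shows in the picture. A call takes as long as a camera call. They do not tell look-alikes from the thing itself.
- finder.masks_of(picture, thing): "pixels" (400x640 bool, what is visible of it) and "extent" ([left, top, right, bottom] in pixels, round what is visible of it).
The state is a dict: "clock": time; "q": joint angles; "qd": joint speeds; "joint_torque": joint torques, N m; "tool_pos": TCP position; "eef_rot": TCP orientation; "contact_force": force on the tool from outside, world axes, zero at the start; "moment": the same for the moment, N m; "opening": opening from 0.0 (shut) to 1.0 (fully open).
Only numpy, scipy, OpenCV 4.12 (cv2) and the standard library are available. Lean on these libraries where they do the work, as an engineer would, in place of code of your own. Each camera call takes 0.05 s, during which the arm holds its last target. There are 200 camera calls.

## Working session

There is one attempt and no reset: what is moved stays moved. The work goes in short steps, Python scripts to look and compute and a tool call to move; the robot and the scene stay as the last step left them, time stands still between calls to the robot, and variables do not carry over. Pictures are saved under pics/ and viewed, about 8 in all and at most 12, crops included, and the job is handed in when it is done.

Besides the shell and the picture viewer there is one more tool, called after "Emit:" in YAML: its name, and indented under it one key for each argument. carry_out: Moves the arm, as the interface text tells. Its arguments: {"type":"object","properties":{"motion":{"type":"array"},"hand":{"type":"number"},"grip_force":{"type":"number"}},"required":["motion"]}

```bash
mkdir -p pics; cat > h.py <<'E'
import numpy as np, cv2, pickle
from scipy.spatial.transform import Rotation as R
from plant import monitor, snapshot, workorder, finder
def cam2world(s,st=None):
    if 'rvec' in s and s['rvec'] is not None:
        Rm=cv2.Rodrigues(np.array(s['rvec'],float))[0]; t=np.array(s['tvec'],float).ravel()
        return Rm.T, -Rm.T@t
    H=np.array(s['hand_eye']); Rt=R.from_quat(st['eef_rot']).as_matrix()
    return Rt@H[:3,:3], Rt@H[:3,3]+np.array(st['tool_pos'])
def cloud(s,st=None):
    K=np.array([[s['fx'],0,s['cx']],[0,s['fy'],s['cy']],[0,0,1]],float)
    v,u=np.mgrid[0:400,0:640]
    p=cv2.undistortPoints(np.stack([u,v],-1).reshape(-1,1,2).astype(float),K,np.array(s['D'],float)).reshape(400,640,2)
    z=s['range_z'].astype(float)
    P=np.dstack([p[...,0]*z,p[...,1]*z,z]); A,b=cam2world(s,st)
    W=P@A.T+b; W[z<=0]=np.nan
    return W
def proj(s,X,st=None):
    A,b=cam2world(s,st); Pc=(np.atleast_2d(X)-b)@A
    K=np.array([[s['fx'],0,s['cx']],[0,s['fy'],s['cy']],[0,0,1]],float)
    return cv2.projectPoints(Pc,np.zeros(3),np.zeros(3),K,np.array(s['D'],float))[0].reshape(-1,2)
def take(n):
    st=monitor.get_state(); s=snapshot(n); return s,st
def save(img,name): cv2.imwrite('pics/'+name,img[...,::-1])
E
python3 - <<'E'
from h import *
print(monitor.get_state())
for n in ['scene','side']:
    s,st=take(n); save(s['frame'],n+'0.png'); W=cloud(s)
    pickle.dump((s,st),open(n+'0.pkl','wb'))
    for th in ['basket','stand','boom','release','grip','pointer','mark','tray','bottle','jar','rack','dishes','timer','penpot','hook_seat','basket_grip']:
        try:
            for d in finder.masks_of(s,th)[:3]:
                m=d['pixels']; w=W[m]; w=w[~np.isnan(w[:,0])]
                print(n,th,round(d['p'],2),np.array(d['extent']).astype(int),np.round(np.median(w,0),3) if len(w) else None,np.round(np.percentile(w,2,axis=0),3) if len(w) else '',np.round(np.percentile(w,98,axis=0),3) if len(w) else '')
        except Exception as e: print(n,th,'err',e)
E
```

```text
{'clock': 0.0, 'q': array([-1.25519786,  0.68997802, -0.19449831,  1.56633049,  0.15731323,
        0.90251484, -0.21508699]), 'qd': array([-1.15274306e-03, -3.46994992e-05, -2.94283570e-04, -1.89304563e-03,
       -3.08766574e-04,  1.79517533e-03, -7.93683690e-04]), 'joint_torque': array([-2.66742172e-04, -5.27565873e+01, -1.26745664e+00, -1.53429651e+01,
       -5.27622993e-02,  6.51666167e-03,  1.85295530e-04]), 'tool_pos': array([0.17371004, 0.59983997, 0.30191687]), 'eef_rot': array([ 1.40387957e-01,  9.90096145e-01, -9.17885947e-04, -5.13558412e-05]), 'contact_force': array([ 0.00570267, -0.26688325, -0.18289397]), 'moment': array([-0.04418612, -0.01964663, -0.03537388]), 'opening': 1.003007888175419}
scene basket 0.89 [289 120 321 161] [ 0.325 -0.377  0.04 ] [ 0.261 -0.435  0.001] [ 0.383 -0.329  0.181]
scene basket 0.82 [318 145 346 183] [ 0.342 -0.216  0.04 ] [ 0.294 -0.273  0.001] [ 0.379 -0.163  0.173]
scene basket 0.79 [259 146 289 186] [ 0.505 -0.39   0.038] [ 0.448 -0.436  0.   ] [ 0.555 -0.354  0.171]
scene stand 0.79 [346 195 455 326] [0.546 0.333 0.155] [ 0.409  0.02
[... 3704 characters left out ...]
0.71 [208 193 226 205] [0.363 0.276 0.022] [0.336 0.249 0.009] [0.396 0.313 0.027]
side penpot 0.77 [281 156 299 178] [0.681 0.236 0.063] [ 0.511 -0.001  0.004] [0.72  0.296 0.229]
side penpot 0.55 [255 133 282 164] [0.52  0.16  0.248] [0.512 0.049 0.226] [0.542 0.238 0.277]
side hook_seat 0.66 [258 134 292 175] [0.521 0.158 0.233] [0.51  0.006 0.209] [0.548 0.239 0.276]
side basket_grip 0.78 [357 323 410 385] [ 0.349 -0.584  0.038] [ 0.291 -0.638  0.001] [ 0.411 -0.521  0.18 ]
side basket_grip 0.72 [270 243 307 305] [ 0.331 -0.226  0.038] [ 0.295 -0.276  0.003] [ 0.379 -0.166  0.174]
side basket_grip 0.71 [348 246 395 313] [ 0.497 -0.4    0.039] [ 0.449 -0.436  0.001] [ 0.562 -0.328  0.177]
```

```bash
python3 - <<'E'
from h import *
s,_=pickle.load(open('scene0.pkl','rb')); save(cv2.resize(s['frame'][90:340,220:480],None,fx=2.3,fy=2.3,interpolation=2),'a.png')
s,_=pickle.load(open('side0.pkl','rb')); save(cv2.resize(s['frame'][110:400,190:440],None,fx=2,fy=2,interpolation=2),'b.png')
E
```

```text
(no output)
```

View pics/a.png

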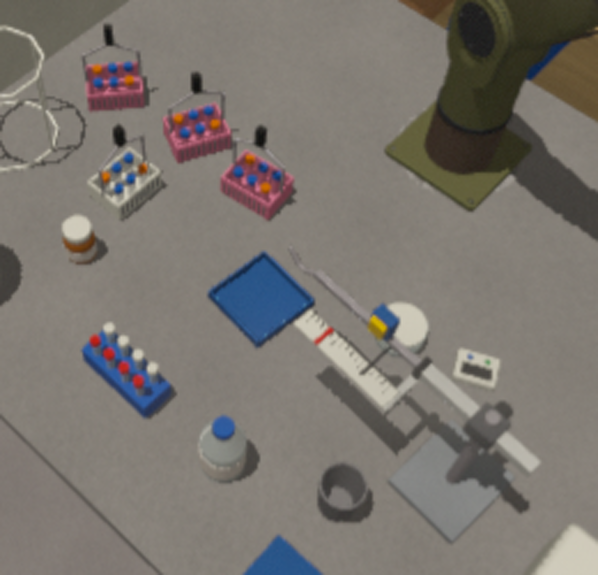

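View pics/b.png

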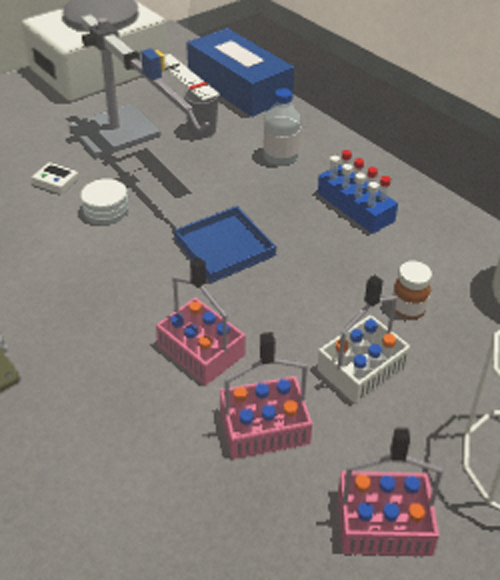

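Candidates (scene px / side px): white (274,165)/(371,280); pink (305,140), (332,164) and the pink one at side (386,356). Only the first is white, so it is the one meant. I'll check it with the wrist camera before grasping.

```bash
python3 - <<'E'
from h import *
B=[];S=[]
for n in ['scene','side']:
    s,_=pickle.load(open(n+'0.pkl','rb')); W=cloud(s); hsv=cv2.cvtColor(s['frame'],cv2.COLOR_RGB2HSV).astype(int)
    H,Sa,V=hsv[...,0],hsv[...,1],hsv[...,2]; x,y,z=W[...,0],W[...,1],W[...,2]
    b=(abs(x-.505)<.09)&(abs(y+.395)<.09)&(z>.012)
    top=b&(z>.15); print(n,'griptop',top.sum(),np.nanmedian(W[top],0),W[top].min(0),W[top].max(0))
    mid=b&(z<.115)&(z>.03); r=cv2.minAreaRect(W[mid][:,:2].astype(np.float32)*1000); print('rect',r)
    wire=b&(z>.075)&(z<.145); p=W[wire][:,:2]; print('wire',len(p),p.mean(0)); 
    if len(p)>5:
        e=np.linalg.svd(p-p.mean(0))[2][0]; print('wire yaw',np.degrees(np.arctan2(e[1],e[0]))%180)
    st=(x>.44)&(x<.62)&(y>-.05)&(y<.55)&(z>.1)
    tube=st&(z>.226)&(z<.242)&(y<.40)&(x<.56)&(y>.23); p=W[tube][:,:2]; c=p.mean(0); e=np.linalg.svd(p-c)[2][0]; e*=-np.sign(e[1]); print('tube',len(p),c,e,np.median(W[tube][:,2]))
    bar=st&(z>.20)&(z<.238)&(y>.04)&(y<.15)&(x<.545); p=W[bar][:,:2]; c=p.mean(0); e=np.linalg.svd(p-c)[2][0]; e*=-np.sign(e[1]); print('bar',len(p),c,e,W[bar].min(0),W[bar].max(0))
    yel=st&(H>18)&(H<35)&(Sa>120); print('yel',yel.sum(),np.median(W[yel],0),W[yel].min(0),W[yel].max(0))
    blu=st&(H>100)&(H<130)&(Sa>100)&(z>.235); print('blu',blu.sum(),np.median(W[blu],0),W[blu].min(0),W[blu].max(0))
    red=st&((H<8)|(H>172))&(Sa>110); print('red',red.sum(),np.mean(W[red],0),W[red].min(0),W[red].max(0))
    whi=(x>.5)&(x<.65)&(y>0)&(y<.3)&(z>.19)&(z<.23)&(V>150)&(Sa<50); p=W[whi]; print('plate',len(p),p.min(0),p.max(0)); e=np.linalg.svd(p[:,:2]-p[:,:2].mean(0))[2][0]; print(e)
    hk=st&(y<.06)&(y>-.06); p=W[hk]; print('hook',len(p)); print(np.round(p[np.argsort(p[:,1])],3)[::max(1,len(p)//25)])
    tr=(abs(x-.505)<.1)&(abs(y+.06)<.1)&(H>100)&(H<125)&(Sa>120)&(z<.04); print('tray',cv2.minAreaRect(W[tr][:,:2].astype(np.float32)*1000))
E
```

```text
scene griptop 41 [ 0.50466519 -0.39161429  0.1713162 ] [ 0.49229471 -0.40594203  0.15061409] [ 0.50981897 -0.3843317   0.18927221]
rect ((500.9281005859375, -393.5003662109375), (87.99589538574219, 110.85029602050781), 89.22506713867188)
wire 53 [ 0.50172795 -0.3951712 ]
wire yaw 179.89250295515723
tube 354 [0.53514942 0.31433917] [ 0.00553217 -0.9999847 ] 0.23631663395073288
bar 137 [0.51936326 0.09852347] [-0.09620891 -0.99536116] [0.50696557 0.0411001  0.2188121 ] [0.52951885 0.1490408  0.23764794]
yel 52 [0.54361134 0.17534604 0.26793495] [0.53482452 0.16247195 0.24322492] [0.547007   0.18710508 0.27584363]
blu 51 [0.5272078  0.17787378 0.27592186] [0.51620959 0.16158637 0.2615171 ] [0.53721739 0.19333318 0.28098349]
red 21 [0.58143216 0.11879677 0.21786127] [0.5661886  0.11539483 0.21386326] [0.60045677 0.12425403 0.22281889]
plate 515 [0.51557493 0.07328606 0.2070407 ] [0.612067   0.25688529 0.22945615]
[0.03467809 0.99939853]
hook 55
[[ 0.51  -0.008  0.235]
 [ 0.511 -0.007  0.232]
 [ 0.51  -0.003  0.235]
 [ 0.505 -0.002  0.224]
 [ 0.513  0.     0.222]
 [ 0.512  0.005  0.22 ]
 
[... 1721 characters left out ...]
  0.001  0.225]
 [ 0.509  0.006  0.219]
 [ 0.511  0.008  0.209]
 [ 0.509  0.012  0.212]
 [ 0.514  0.018  0.211]
 [ 0.513  0.022  0.213]
 [ 0.517  0.023  0.211]
 [ 0.516  0.026  0.214]
 [ 0.515  0.03   0.22 ]
 [ 0.52   0.033  0.213]
 [ 0.513  0.033  0.211]
 [ 0.514  0.035  0.222]
 [ 0.516  0.037  0.228]
 [ 0.517  0.038  0.223]
 [ 0.513  0.039  0.22 ]
 [ 0.518  0.046  0.23 ]
 [ 0.515  0.046  0.232]
 [ 0.515  0.048  0.219]
 [ 0.516  0.048  0.222]
 [ 0.512  0.049  0.227]
 [ 0.513  0.049  0.234]
 [ 0.511  0.053  0.222]
 [ 0.512  0.054  0.225]
 [ 0.513  0.056  0.231]
 [ 0.511  0.059  0.226]]
tray ((507.02874755859375, -58.2767333984375), (133.52276611328125, 129.33587646484375), 82.33396911621094)
```

Emit:
carry_out:
  motion: [0, 0, -1.5, 0, 0, 0.1611, 0, 0, -1.5, 0, 0, 0.1611, 0, 0, -1.5, 0, 0, 0.1611, 0, 0, -1.5, 0, 0, 0.1611, 0, 0, -1.5, 0, 0, 0.1611, 0, 0, -1.5, 0, 0, 0.1611, 0, 0, -1.5, 0, 0, 0.1611, 0, 0, -1.5, 0, 0, 0.1611]
  hand: 8.8

```text
clock: 2.7
tool_pos: [0.1736, 0.6003, 0.4232]
eef_rot: [0.709, 0.705, -0.0, -0.0]
contact_force: [0.3, 0.6, 0.2]
opening: 1.0
```

Emit:
carry_out:
  motion: [-5, 3, 0, 0, 0, 0, -5, 3, 0, 0, 0, 0, -5, 3, 0, 0, 0, 0, -5, 3, 0, 0, 0, 0, -5, 3, 0, 0, 0, 0, -5, 3, 0, 0, 0, 0, -5, 3, 0, 0, 0, 0, -5, 3, 0, 0, 0, 0]

```text
clock: 3.7
tool_pos: [0.4146, 0.1989, 0.423]
eef_rot: [0.707, 0.707, 0.0, -0.0]
contact_force: [1.1, 0.6, -0.0]
opening: 0.996
```

```bash
python3 - <<'E'
from h import *
s,st=take('wrist'); save(s['frame'],'w1.png'); pickle.dump((s,st),open('w1.pkl','wb')); print(np.round(s['hand_eye'],3), s['fx'])
E
```

```text
[[-0.    -0.949 -0.316  0.083]
 [ 1.    -0.     0.     0.   ]
 [-0.    -0.316  0.949 -0.083]
 [ 0.     0.     0.     1.   ]] 354.71015012247744
```

Emit:
carry_out:
  motion: [-6, 1, 0, 0, 0, 0, -6, 1, 0, 0, 0, 0, -6, 1, 0, 0, 0, 0, -6, 1, 0, 0, 0, 0, -6, 1, 0, 0, 0, 0, -6, 1, 0, 0, 0, 0, -6, 1, 0, 0, 0, 0, -6, 1, 0, 0, 0, 0]

```text
clock: 4.75
tool_pos: [0.4944, -0.281, 0.4228]
eef_rot: [0.707, 0.707, 0.0, 0.0]
contact_force: [0.1, 0.0, 0.6]
opening: 0.998
```

```bash
python3 - <<'E'
from h import *
s,st=take('wrist'); pickle.dump((s,st),open('w2.pkl','wb'))
a=pickle.load(open('w1.pkl','rb'))[0]['frame']
save(np.vstack([a,s['frame']])[:, :],'w12.png') if 0 else save(cv2.resize(np.hstack([a,s['frame']]),(800,250),interpolation=3),'w12.png'); print(st['tool_pos'])
E
```

```text
[ 0.49440726 -0.28100762  0.42278572]
```

View pics/w12.png

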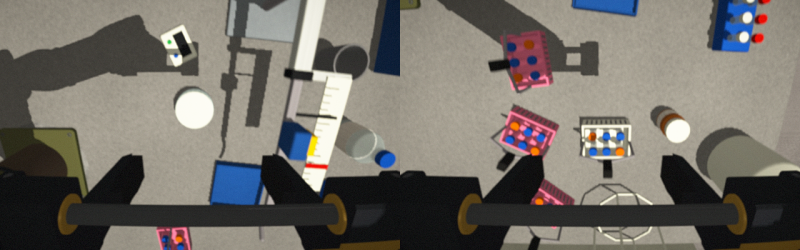

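Wrist shot 2 shows one white basket at about pixel (328,216) of the 640×400 frame, its black grip block at (331,270). The three others are pink.

```bash
python3 - <<'E'
from h import *
s,st=pickle.load(open('w2.pkl','rb')); W=cloud(s,st); x,y,z=W[...,0],W[...,1],W[...,2]
b=(abs(x-.505)<.08)&(abs(y+.395)<.08)&(z>.012)
top=b&(z>.172)&(z<.2); print('top',top.sum(),np.median(W[top],0),W[top].min(0),W[top].max(0))
blk=b&(z>.148); print('blk',W[blk].min(0),W[blk].max(0))
m=b&(z>.03)&(z<.07); print(cv2.minAreaRect(W[m][:,:2].astype(np.float32)*1000))
w=b&(z>.08)&(z<.145); p=W[w][:,:2]; e=np.linalg.svd(p-p.mean(0))[2][0]; print(len(p),p.mean(0),p.min(0),p.max(0),np.degrees(np.arctan2(e[1],e[0])))
print('proj of block top/bot at 0.502,-0.396', proj(s,[[.502,-.396,.182],[.502,-.396,.145]],st))
g=s['frame'].mean(2); v,u=np.nonzero(top); print('px',u.min(),u.max(),v.min(),v.max())
c=cv2.resize(s['frame'][170:300,270:390],None,fx=4,fy=4,interpolation=2); save(c,'c.png')
# stand from w1
s,st=pickle.load(open('w1.pkl','rb')); W=cloud(s,st); hsv=cv2.cvtColor(s['frame'],cv2.COLOR_RGB2HSV).astype(int); H,S,V=[hsv[...,i] for i in range(3)]; x,y,z=W[...,0],W[...,1],W[...,2]
k=(x>.4)&(x<.66)&(z>.19)
def L(n,m):
    p=W[m]; c=p.mean(0); e=np.linalg.svd(p[:,:2]-c[:2])[2][0]; e*=-np.sign(e[1]); print(n,len(p),np.round(np.median(p,0),4),p.min(0).round(3),p.max(0).round(3),'dir',e.round(3))
L('yel',k&(H>18)&(H<35)&(S>120)); L('blu',k&(H>100)&(H<130)&(S>100)&(z>.235)); L('red',k&((H<8)|(H>172))&(S>110))
L('plate',k&(V>150)&(S<50)&(x>.555)&(z<.225)); L('tube',k&(z>.226)&(z<.245)&(y>.235)&(x<.56)); L('bar',k&(z>.215)&(z<.24)&(y>.03)&(y<.15)&(x<.545))
L('black',k&(V<60)&(z>.205)&(z<.24)&(y>.05)&(y<.225))
E
```

```text
top 256 [ 0.50369864 -0.39033433  0.18206621] [ 0.49639464 -0.40099333  0.17200996] [ 0.51126565 -0.38476027  0.1842495 ]
blk [ 0.49639464 -0.40099333  0.14805842] [ 0.51171112 -0.38476027  0.1842495 ]
((503.49176025390625, -394.080322265625), (109.04557037353516, 82.20018005371094), 0.29843389987945557)
516 [ 0.50383619 -0.39291277] [ 0.4491079  -0.39773029] [ 0.55845709 -0.38613742] 0.5022029167625685
proj of block top/bot at 0.502,-0.396 [[330.34738711 279.14660313]
 [329.71950023 261.91710195]]
px 325 339 266 283
yel 2516 [0.467  0.2173 0.4442] [0.454 0.135 0.214] [0.581 0.253 0.457] dir [ 0.861 -0.509]
blu 3066 [0.5179 0.1874 0.2752] [0.418 0.159 0.236] [0.538 0.257 0.449] dir [ 0.828 -0.56 ]
red 306 [0.581  0.1197 0.2177] [0.458 0.113 0.215] [0.603 0.257 0.448] dir [ 0.778 -0.628]
plate 6181 [0.5909 0.1914 0.2156] [0.557 0.075 0.208] [0.615 0.259 0.224] dir [-0.027 -1.   ]
tube 4768 [0.5348 0.2913 0.2366] [0.519 0.235 0.226] [0.552 0.339 0.242] dir [-0.09  -0.996]
bar 315 [0.5169 0.0737 0.231 ] [0.51  0.055 0.22 ] [0.53  0.15  0.233] dir [-0.107 -0.994]
black 121 [0.5618 0.1982 0.2229] [0.511 0.063 0.221] [0.595 0.201 0.24 ] dir [-0.588 -0.809]
```

View pics/c.png

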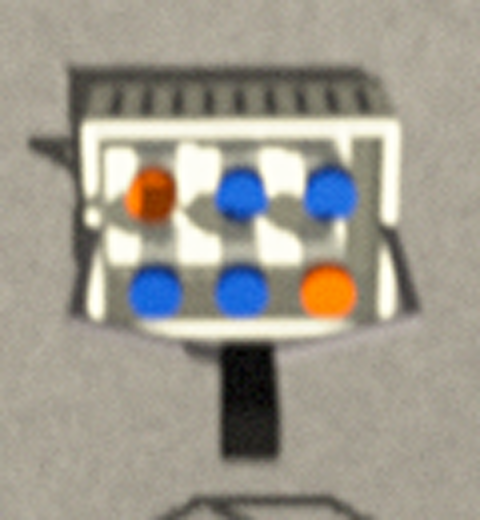

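Confirmed: the white basket, yaw about 0°, centred at (0.504, −0.393), block top at 0.182 as specified.

Emit:
carry_out:
  motion: [-5.6, 0.47, 0, 0, 0, 0, -5.6, 0.47, 0, 0, 0, 0, 0, 0, 4, 0, 0, 0, 0, 0, 4, 0, 0, 0, 0, 0, 4, 0, 0, 0, 0, 0, 4, 0, 0, 0, 0, 0, 2.5, 0, 0, 0, 0, 0, 2.5, 0, 0, 0]

```text
clock: 5.8
tool_pos: [0.5037, -0.3908, 0.2116]
eef_rot: [0.707, 0.707, 0.0, -0.0]
contact_force: [-0.5, -0.8, 0.6]
opening: 0.996
```

Emit:
carry_out:
  motion: [0, 0, 0, 0, 0, 0, 0, 0, 0, 0, 0, 0, 0, 0, 0, 0, 0, 0, 0, 0, 0, 0, 0, 0, 0, 0, 0, 0, 0, 0]
  hand: 0
  grip_force: 30

```text
clock: 6.42
tool_pos: [0.5036, -0.3916, 0.2132]
eef_rot: [0.707, 0.707, 0.0, 0.0]
contact_force: [0.2, -0.3, -0.6]
opening: 0.453
```

Emit:
carry_out:
  motion: [0, 0, 0, 0, 0, 0, 0, 0, 0, 0, 0, 0, 0, 0, 0, 0, 0, 0, 0, 0, 0, 0, 0, 0, 0, 0, 0, 0, 0, 0, 0, 0, 0, 0, 0, 0]

```text
clock: 7.18
tool_pos: [0.5034, -0.3916, 0.2126]
eef_rot: [0.707, 0.707, 0.0, 0.0]
contact_force: [0.6, -0.6, -0.3]
opening: 0.178
```

Emit:
carry_out:
  motion: [0, 0, -1, 0, 0, 0, 0, 0, -2, 0, 0, 0, 0, 0, -2, 0, 0, 0, 0, 0, -2, 0, 0, 0, 0, 0, -2, 0, 0, 0, 0, 0, -2, 0, 0, 0, 0, 0, -1, 0, 0, 0, 0, 0, 0, 0, 0, 0]

```text
clock: 8.18
tool_pos: [0.5035, -0.3916, 0.3333]
eef_rot: [0.707, 0.707, 0.0, 0.0]
contact_force: [0.2, -0.3, -1.4]
opening: 0.173
```

Emit:
carry_out:
  motion: [3, 0, 0, 0, 0, 0, 4, 0, 0, 0, 0, 0, 4, 0, 0, 0, 0, 0, 4, 0, 0, 0, 0, 0, 4, 0, 0, 0, 0, 0, 4, 0, 0, 0, 0, 0, 4, 0, 0, 0, 0, 0, 2, 0, 0, 0, 0, 0]

```text
clock: 9.18
tool_pos: [0.5028, -0.0986, 0.3318]
eef_rot: [0.706, 0.708, -0.0, -0.001]
contact_force: [1.7, -0.2, -1.3]
opening: 0.175
```

Emit:
carry_out:
  motion: [0, 0, 0, 0, 0, 0.047, 0, 0, 0, 0, 0, 0.047, 0, 0, 0, 0, 0, 0]

```text
clock: 9.55
tool_pos: [0.5032, -0.1031, 0.3326]
eef_rot: [0.741, 0.672, -0.0, 0.0]
contact_force: [-0.8, -0.9, -1.9]
opening: 0.175
```

```bash
python3 - <<'E'
from h import *
s,st=take('wrist'); pickle.dump((s,st),open('w3.pkl','wb')); save(s['frame'],'w3.png'); print(st['tool_pos'],st['eef_rot'],st['q'])
W=cloud(s,st); hsv=cv2.cvtColor(s['frame'],cv2.COLOR_RGB2HSV).astype(int); H,S,V=[hsv[...,i] for i in range(3)]; x,y,z=W[...,0],W[...,1],W[...,2]
k=(x>.48)&(x<.55)&(z>.19)&(z<.245)&(y>-.04)
p=W[k]; 
for lo in np.arange(-.03,.08,.006):
    q=p[(p[:,1]>=lo)&(p[:,1]<lo+.006)]
    if len(q): print(round(lo+.003,3),len(q),np.median(q,0).round(4), q[:,2].max().round(3))
b=(abs(x-.504)<.08)&(abs(y+.1)<.08)&(z>.085)&(z<.3)
print('rect',cv2.minAreaRect(W[b&(z>.14)&(z<.19)][:,:2].astype(np.float32)*1000))
t=b&(z>.26)&(z<.31); print(t.sum(),W[t].min(0) if t.any() else '',W[t].max(0) if t.any() else '')
E
```

```text
[ 0.50318554 -0.10306539  0.33260549] [ 7.40528735e-01  6.72024504e-01 -3.86460702e-04  3.31749180e-04] [-0.12928689  0.52839339  0.3828914   1.87854429 -0.26830045  0.78489058
  0.30063246]
-0.009 146 [ 0.5113 -0.008   0.2326] 0.235
-0.003 189 [ 0.5116 -0.0031  0.2302] 0.234
0.003 177 [0.5121 0.003  0.2237] 0.228
0.009 169 [0.5127 0.009  0.217 ] 0.223
0.015 185 [0.5132 0.0153 0.2114] 0.215
0.021 53 [0.5128 0.0188 0.211 ] 0.213
rect ((502.9608459472656, -106.14954376220703), (81.4332046508789, 109.01432800292969), 84.69267272949219)
4457 [ 0.48088746 -0.11179549  0.26161866] [ 0.52784336 -0.08930324  0.29999933]
```

View pics/w3.png

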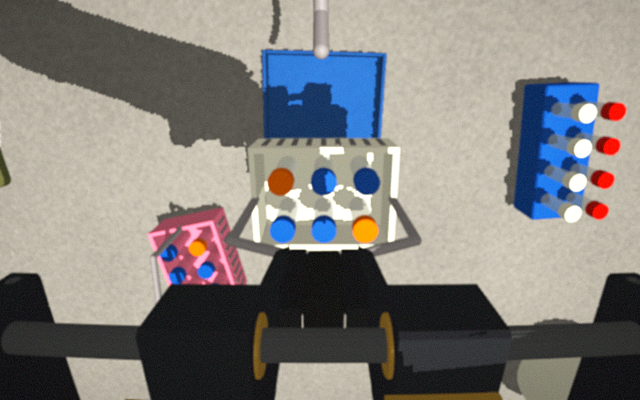

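Basket held level, handle crosswise, wire hook tip at pixel (321,50); seat estimated (0.513, 0.0175, 0.211).

Emit:
carry_out:
  motion: [1.3, 0, 0, 0, 0, 0, 2, 0, 0, 0, 0, 0, 2, 0, 0, 0, 0, 0, 2, 0, 0, 0, 0, 0, 2, -0.1, 0, 0, 0, 0, 2, -0.1, 0, 0, 0, 0, 1, 0, 0, 0, 0, 0, 0, 0, 0, 0, 0, 0]

```text
clock: 10.6
tool_pos: [0.5129, 0.0219, 0.3326]
eef_rot: [0.739, 0.674, 0.0, -0.0]
contact_force: [-1.3, 0.5, -2.7]
opening: 0.179
```

Emit:
carry_out:
  motion: [0, 0, 1, 0, 0, 0, 0, 0, 1, 0, 0, 0, 0, 0, 0.8, 0, 0, 0, 0, 0, 0.6, 0, 0, 0, 0, 0, 0.5, 0, 0, 0, 0, 0, 0.3, 0, 0, 0, 0, 0, 0, 0, 0, 0]

```text
clock: 11.48
tool_pos: [0.5128, 0.0211, 0.2906]
eef_rot: [0.739, 0.673, -0.0, -0.0]
contact_force: [-0.9, -0.5, -2.0]
opening: 0.177
```

```bash
python3 - <<'E'
from h import *
st=monitor.get_state(); print(st['tool_pos'],st['contact_force'])
s,st=take('side'); a=cv2.resize(s['frame'][120:220,240:340],None,fx=4,fy=4,interpolation=2)
s2,_=take('scene'); b=cv2.resize(s2['frame'][170:270,320:420],None,fx=4,fy=4,interpolation=2); save(np.hstack([a,b]),'d.png')
E
```

```text
[0.51284114 0.02109884 0.29058199] [-0.88794744 -0.53017017 -1.97381502]
```

View pics/d.png

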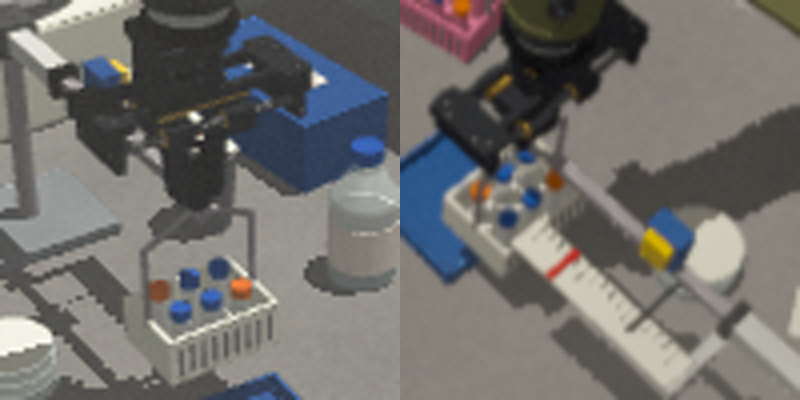

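Emit:
carry_out:
  motion: [0, 0, 0.2, 0, 0, 0, 0, 0, 0.2, 0, 0, 0, 0, 0, 0, 0, 0, 0]

```text
clock: 11.95
tool_pos: [0.5132, 0.0212, 0.287]
eef_rot: [0.739, 0.673, 0.001, 0.0]
contact_force: [0.2, 0.0, 1.4]
opening: 0.177
```

Emit:
carry_out:
  motion: [0, 0, 0.1, 0, 0, 0, 0, 0, 0.1, 0, 0, 0, 0, 0, 0, 0, 0, 0]

```text
clock: 12.32
tool_pos: [0.5134, 0.0212, 0.2864]
eef_rot: [0.74, 0.673, 0.001, 0.0]
contact_force: [-3.6, 1.4, 14.4]
opening: 0.176
```

Emit:
carry_out:
  motion: [0, 0, -0.15, 0, 0, 0, 0, 0, 0, 0, 0, 0]

```text
clock: 12.58
tool_pos: [0.5134, 0.0212, 0.2868]
eef_rot: [0.739, 0.673, 0.001, 0.0]
contact_force: [-0.7, 1.5, 5.4]
opening: 0.18
```

Emit:
carry_out:
  motion: [0, 0, 0, 0, 0, 0, 0, 0, 0, 0, 0, 0, 0, 0, 0, 0, 0, 0, 0, 0, 0, 0, 0, 0, 0, 0, 0, 0, 0, 0, 0, 0, 0, 0, 0, 0]
  hand: 5

```text
clock: 13.32
tool_pos: [0.5129, 0.0211, 0.2862]
eef_rot: [0.739, 0.673, 0.0, -0.0]
contact_force: [0.7, -0.2, -0.3]
opening: 0.568
```

Emit:
carry_out:
  motion: [0, 0, -1, 0, 0, 0, 0, 0, -2, 0, 0, 0, 0, 0, -3, 0, 0, 0, 0, 0, -3, 0, 0, 0, 0, 0, -3, 0, 0, 0, 0, 0, 0, 0, 0, 0]

```text
clock: 14.08
tool_pos: [0.5139, 0.0208, 0.4087]
eef_rot: [0.74, 0.673, 0.002, 0.002]
contact_force: [0.2, -0.3, -0.6]
opening: 0.566
```

```bash
python3 - <<'E'
from h import *
s,st=take('wrist'); pickle.dump((s,st),open('w4.pkl','wb')); save(s['frame'],'w4.png'); print(st['tool_pos'])
W=cloud(s,st); hsv=cv2.cvtColor(s['frame'],cv2.COLOR_RGB2HSV).astype(int); H,S,V=[hsv[...,i] for i in range(3)]; x,y,z=W[...,0],W[...,1],W[...,2]
k=(x>.45)&(x<.66)&(z>.19)&(z<.29)
e=np.array([-.094,-.9956])
def L(n,m):
    p=W[m]; print(n,len(p),np.median(p,0).round(4) if len(p) else '',p.min(0).round(3) if len(p) else '',p.max(0).round(3) if len(p) else '')
L('yel',k&(H>18)&(H<35)&(S>120)&(y>.1)); L('blu',k&(H>100)&(H<130)&(S>100)&(z>.235)&(y>.1)); L('red',k&((H<8)|(H>172))&(S>110)&(y>.1))
b=(abs(x-.51)<.09)&(abs(y-.02)<.08)
L('block',b&(z>.22)&(z<.29)&(V<70)); m=b&(z>.09)&(z<.14); print(cv2.minAreaRect(W[m][:,:2].astype(np.float32)*1000))
E
```

```text
[0.51389214 0.02077874 0.40871413]
yel 0   
blu 0   
red 523 [0.5851 0.1195 0.2178] [0.568 0.115 0.215] [0.603 0.124 0.22 ]
block 666 [0.5134 0.0251 0.2565] [0.505 0.012 0.221] [0.521 0.028 0.259]
((513.744140625, 16.537853240966797), (81.26165008544922, 108.59735870361328), 84.3674087524414)
```

View pics/w4.png

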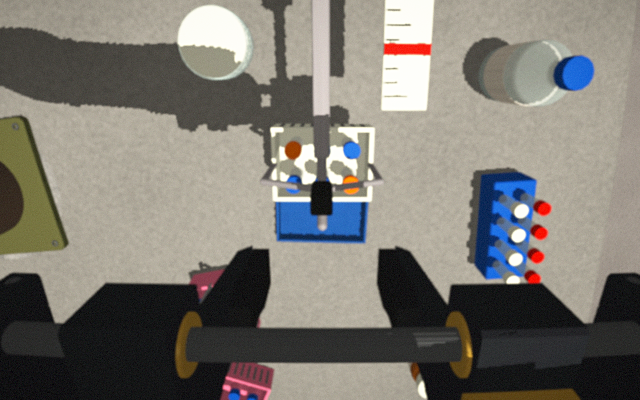

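The basket hangs in the hook: block top 0.2575, so bail is at about 0.2125. Next, the handle.

Emit:
carry_out:
  motion: [3, 0, 0, 0, 0, 0, 4, 0, 0, 0, 0, 0, 2, 0, 0, 0, 0, 0, 0, 0, 0, 0, 0, 0]
  hand: 8.0

```text
clock: 14.62
tool_pos: [0.5209, 0.1117, 0.4053]
eef_rot: [0.739, 0.674, -0.001, -0.0]
contact_force: [0.4, -0.6, 0.1]
opening: 0.904
```

```bash
python3 - <<'E'
from h import *
s,st=take('wrist'); pickle.dump((s,st),open('w5.pkl','wb')); save(s['frame'],'w5.png'); print(st['tool_pos'],st['eef_rot'])
W=cloud(s,st); hsv=cv2.cvtColor(s['frame'],cv2.COLOR_RGB2HSV).astype(int); H,S,V=[hsv[...,i] for i in range(3)]; x,y,z=W[...,0],W[...,1],W[...,2]
k=(x>.45)&(x<.66)&(z>.19)&(z<.29)
def L(n,m):
    p=W[m]; print(n,len(p))
    if len(p)>3: print(np.median(p,0).round(4),np.percentile(p,2,axis=0).round(4),np.percentile(p,98,axis=0).round(4),cv2.minAreaRect(p[:,:2].astype(np.float32)*1000))
L('yel',k&(H>18)&(H<35)&(S>120)&(y>.1)&(z>.255)); L('blu',k&(H>100)&(H<130)&(S>100)&(z>.265)&(y>.1)); L('red',k&((H<8)|(H>172))&(S>110)&(y>.1))
L('ptr',k&(V<80)&(x>.555)&(x<.62)&(z<.235)&(y>.15))
L('bar',k&(z>.227)&(z<.235)&(y>.06)&(y<.145)&(abs(x-.52)<.02))
L('plate',k&(V>150)&(S<50)&(x>.55)&(z<.225))
E
```

```text
[0.52091975 0.11171371 0.40532686] [ 7.38546616e-01  6.74201844e-01 -7.93904792e-04 -3.73469956e-04]
yel 742
[0.5433 0.1764 0.2716] [0.5381 0.1638 0.2698] [0.5484 0.1888 0.2731] ((543.375, 176.21519470214844), (25.940505981445312, 10.303332328796387), 84.13308715820312)
blu 2169
[0.5272 0.1784 0.2755] [0.5171 0.1606 0.2733] [0.5374 0.1945 0.2769] ((527.2587890625, 177.40354919433594), (35.534358978271484, 21.704301834106445), 84.55223846435547)
red 415
[0.5853 0.1197 0.2177] [0.5691 0.1154 0.2161] [0.6016 0.1242 0.219 ] ((585.5266723632812, 119.89220428466797), (8.026308059692383, 33.6874885559082), 84.76754760742188)
ptr 259
[0.5733 0.1981 0.2227] [0.5561 0.1956 0.2212] [0.5959 0.2008 0.2242] ((576.3322143554688, 197.9769287109375), (2.7972731590270996, 42.19245910644531), 85.09475708007812)
bar 1625
[0.521  0.106  0.2317] [0.5133 0.0618 0.2303] [0.5286 0.1435 0.2331] ((520.689697265625, 102.62103271484375), (85.59489440917969, 11.60091781616211), 85.1943588256836)
plate 9375
[0.5896 0.1719 0.2157] [0.5685 0.0788 0.214 ] [0.6094 0.24   0.2172] ((584.3486938476562, 126.58647155761719), (234.27500915527344, 40.38866424560547), 82.73422241210938)
```

View pics/w5.png

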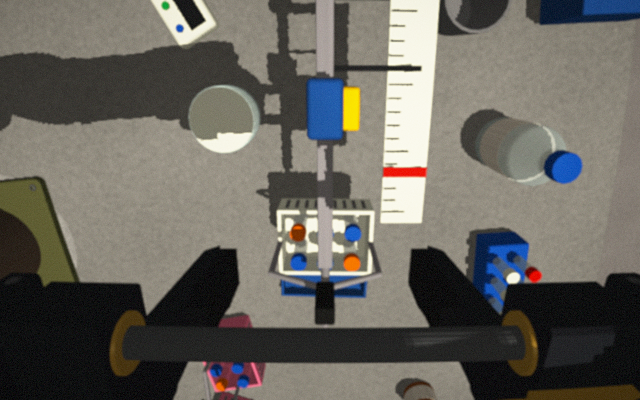

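Emit:
carry_out:
  motion: [2.5, 0.1, 0, 0, 0, 0, 4, 0.1, 0, 0, 0, 0, 0, 0, 0, 0, 0, 0, 0, 0, 0, 0, 0, 0]

```text
clock: 15.18
tool_pos: [0.5295, 0.1728, 0.4062]
eef_rot: [0.74, 0.672, -0.001, 0.001]
contact_force: [-0.9, -0.6, -0.5]
opening: 0.909
```

Emit:
carry_out:
  motion: [0, 0, 2, 0, 0, 0, 0, 0, 2.5, 0, 0, 0, 0, 0, 2.5, 0, 0, 0, 0, 0, 1.5, 0, 0, 0, 0, 0, 1, 0, 0, 0, 0, 0, 0.4, 0, 0, 0, 0, 0, 0, 0, 0, 0, 0, 0, 0, 0, 0, 0]

```text
clock: 16.18
tool_pos: [0.5297, 0.1753, 0.3078]
eef_rot: [0.739, 0.673, 0.001, 0.0]
contact_force: [0.1, 0.3, 0.2]
opening: 0.912
```

Emit:
carry_out:
  motion: [0.2, -0.1, 0.2, 0, 0, 0, 0, 0, 0, 0, 0, 0, 0, 0, 0, 0, 0, 0, 0, 0, 0, 0, 0, 0, 0, 0, 0, 0, 0, 0, 0, 0, 0, 0, 0, 0, 0, 0, 0, 0, 0, 0, 0, 0, 0, 0, 0, 0]
  hand: 0
  grip_force: 20

```text
clock: 17.18
tool_pos: [0.5286, 0.1772, 0.3054]
eef_rot: [0.74, 0.673, 0.0, -0.0]
contact_force: [0.2, -1.0, 2.3]
opening: 0.27
```

Emit:
carry_out:
  motion: [0, 0, 0, 0, 0, 0, 0, 0, 0, 0, 0, 0, 0, 0, 0, 0, 0, 0]

```text
clock: 17.55
tool_pos: [0.5286, 0.1772, 0.3054]
eef_rot: [0.74, 0.673, 0.0, -0.0]
contact_force: [-1.0, -1.9, 4.6]
opening: 0.273
```

Emit:
carry_out:
  motion: [-0.2, 0, 0, 0, 0, 0, -0.4, 0, 0, 0, 0, 0, -0.5, 0, 0, 0, 0, 0, -0.6, 0, 0, 0, 0, 0, -0.6, 0, 0, 0, 0, 0, -0.6, 0, 0, 0, 0, 0, -0.6, 0, 0, 0, 0, 0, -0.6, 0, 0, 0, 0, 0]

```text
clock: 18.55
tool_pos: [0.5249, 0.1367, 0.3054]
eef_rot: [0.739, 0.673, 0.001, -0.0]
contact_force: [-0.5, 2.4, 4.9]
opening: 0.27
```

Emit:
carry_out:
  motion: [-0.6, 0, 0, 0, 0, 0, -0.6, 0, 0, 0, 0, 0, -0.6, 0, 0, 0, 0, 0, -0.5, 0, 0, 0, 0, 0, -0.4, 0, 0, 0, 0, 0, -0.2, 0, 0, 0, 0, 0, 0, 0, 0, 0, 0, 0, 0, 0, 0, 0, 0, 0]

```text
clock: 19.55
tool_pos: [0.5223, 0.1071, 0.3054]
eef_rot: [0.74, 0.673, 0.0, 0.0]
contact_force: [-0.3, -0.8, 6.0]
opening: 0.268
```

```bash
cat > chk.py <<'E'
from h import *
u=np.array([.089,.996])
A=[]
for n in ['wrist','scene','side']:
    s,st=take(n); W=cloud(s,st); pickle.dump((s,st),open(n+'_e.pkl','wb')); save(s['frame'],n+'_e.png'); hsv=cv2.cvtColor(s['frame'],cv2.COLOR_RGB2HSV).astype(int); H,S,V=[hsv[...,i] for i in range(3)]; x,y,z=W[...,0],W[...,1],W[...,2]
    k=(x>.45)&(x<.66)&(z>.2)&(z<.235)&(y>.05)
    for nm,m in [('red',k&((H<8)|(H>172))&(S>110)),('ptr',k&(V<80)&(x>.565)&(x<.60)&(z>.218)),('bask',(abs(x-.507)<.09)&(abs(y+.06)<.07)&(z>.09)&(z<.135)&(H>-1)),('block',(abs(x-.507)<.02)&(abs(y+.06)<.03)&(z>.225)&(z<.265)&(V<70))]:
        p=W[m]
        if len(p)>3: print(n,nm,len(p),np.median(p,0).round(4),'s',round(float(np.median(p[:,:2]@u)),4),cv2.minAreaRect(p[:,:2].astype(np.float32)*1000))
st=monitor.get_state(); print(st['clock'],st['tool_pos'],st['contact_force'],st['opening'])
E
python3 chk.py
```

```text
wrist red 973 [0.5847 0.1199 0.2178] s 0.1715 ((571.7669067382812, 123.56549835205078), (13.533496856689453, 63.438316345214844), 82.6062240600586)
wrist ptr 494 [0.5783 0.1278 0.2226] s 0.1788 ((578.2430419921875, 130.9143524169922), (26.527986526489258, 12.968358039855957), 1.4439104795455933)
wrist bask 1679 [ 0.5141 -0.086   0.1191] s -0.0435 ((507.9873962402344, -53.37689208984375), (80.52164459228516, 108.02263641357422), 84.15049743652344)
scene red 20 [0.5826 0.1188 0.2184] s 0.1704 ((582.6799926757812, 118.16996765136719), (9.027853965759277, 31.501005172729492), 79.68449401855469)
scene ptr 11 [0.5719 0.1267 0.2225] s 0.1778 ((574.9175415039062, 253.48379516601562), (18.655807495117188, 258.5255126953125), 0.16161690652370453)
scene bask 392 [ 0.5203 -0.0449  0.1123] s 0.0026 ((506.4654235839844, -56.37129211425781), (85.21781158447266, 109.69577026367188), 84.7545166015625)
scene block 41 [ 0.508  -0.0499  0.248 ] s -0.0052 ((505.3690185546875, -51.10877227783203), (15.648962020874023, 17.752418518066406), 5.481680870056152)
side red 13 [0.5888 0.1181 0.2175] s 0.1711 ((585.1702270507812, 117.20674133300781), (10.431455612182617, 34.41240692138672), 81.63001251220703)
side ptr 7 [0.5758 0.126  0.2227] s 0.1766 ((577.2930297851562, 123.59017944335938), (5.091408729553223, 18.971927642822266), 74.70822143554688)
side bask 673 [ 0.5026 -0.0734  0.114 ] s -0.0289 ((507.8545227050781, -55.92325973510742), (85.8586654663086, 112.48912048339844), 83.35067749023438)
side block 60 [ 0.5036 -0.0582  0.2456] s -0.0128 ((506.3995361328125, -54.53553009033203), (18.564380645751953, 16.669349670410156), 70.35529327392578)
19.7 [0.52230865 0.10711298 0.30540186] [-0.17066677 -0.24947207  4.98685231] 0.2748727611920283
```

View pics/wrist_e.png

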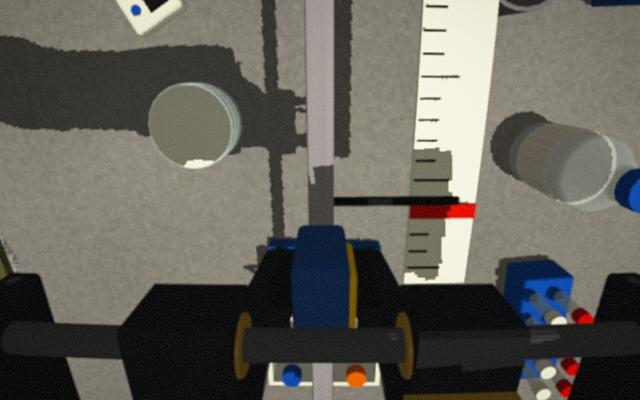

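The pointer (row 201) stands about 7 mm short of the red band (row 210), and the button is squeezed in. Last stretch:

Emit:
carry_out:
  motion: [-0.15, 0, 0, 0, 0, 0, -0.2, 0, 0, 0, 0, 0, -0.2, 0, 0, 0, 0, 0, -0.15, 0, 0, 0, 0, 0, 0, 0, 0, 0, 0, 0, 0, 0, 0, 0, 0, 0, 0, 0, 0, 0, 0, 0, 0, 0, 0, 0, 0, 0]

```text
clock: 20.7
tool_pos: [0.5217, 0.1004, 0.3054]
eef_rot: [0.74, 0.673, 0.0, 0.0]
contact_force: [1.6, 0.4, 5.6]
opening: 0.274
```

Emit:
carry_out:
  motion: [0, 0, 0, 0, 0, 0, 0, 0, 0, 0, 0, 0, 0, 0, 0, 0, 0, 0, 0, 0, 0, 0, 0, 0, 0, 0, 0, 0, 0, 0, 0, 0, 0, 0, 0, 0, 0, 0, 0, 0, 0, 0, 0, 0, 0, 0, 0, 0]

```text
clock: 21.7
tool_pos: [0.5217, 0.1004, 0.3054]
eef_rot: [0.74, 0.673, 0.0, 0.0]
contact_force: [0.1, 1.1, 5.3]
opening: 0.274
```

```bash
python3 chk.py | grep -v bask; sleep 0; echo; python3 chk.py | grep -E 'block|wrist bask|side bask|^2'; python3 - <<'E'
from h import *
a=cv2.imread('pics/wrist_e.png')[150:300,300:500]; b=cv2.imread('pics/side_e.png')[130:260,230:360]
cv2.imwrite('pics/f.png',np.hstack([cv2.resize(a,(450,338),interpolation=2),cv2.resize(b,(338,338),interpolation=2)]))
E
```

```text
wrist red 721 [0.5876 0.1213 0.218 ] s 0.1731 ((566.4973754882812, 121.48167419433594), (8.50932788848877, 72.52996826171875), 84.3836898803711)
wrist ptr 485 [0.5778 0.1211 0.2225] s 0.1721 ((573.0370483398438, 109.26824188232422), (36.01460647583008, 25.225505828857422), 67.371826171875)
scene red 10 [0.591  0.1193 0.2183] s 0.1712 ((585.3948364257812, 121.10902404785156), (6.668415069580078, 24.41105079650879), 72.53766632080078)
scene ptr 11 [0.5708 0.1197 0.2209] s 0.1706 ((565.5093994140625, 249.09568786621094), (16.700292587280273, 266.74481201171875), 3.6392180919647217)
scene block 38 [ 0.5086 -0.0548  0.2487] s -0.0095 ((504.2286071777344, -57.05512619018555), (13.98629379272461, 16.363527297973633), 84.09219360351562)
side red 10 [0.5921 0.1176 0.2175] s 0.1697 ((587.2272338867188, 116.43389892578125), (32.68757247924805, 7.488712310791016), 1.331242561340332)
side ptr 7 [0.5754 0.1194 0.2209] s 0.1694 ((576.5309448242188, 119.77233123779297), (6.32639741897583, 18.738327026367188), 73.44750213623047)
side block 62 [ 0.5023 -0.0647  0.2447] s -0.0193 ((503.85565185546875, 
[... 184 characters left out ...]
bask 1697 [ 0.5138 -0.0928  0.1193] s -0.0503 ((507.43682861328125, -60.36107635498047), (81.52530670166016, 107.83128356933594), 84.16224670410156)
scene block 38 [ 0.5087 -0.0563  0.2496] s -0.0108 ((504.49066162109375, -57.55706787109375), (15.439698219299316, 16.85055160522461), 88.95846557617188)
side bask 688 [ 0.5023 -0.0806  0.1142] s -0.0355 ((507.08721923828125, -62.27984619140625), (87.6084213256836, 110.75666046142578), 85.5754165649414)
side block 60 [ 0.5021 -0.0642  0.2459] s -0.0191 ((505.2405090332031, -60.97711181640625), (18.40386390686035, 16.412616729736328), 4.211256504058838)
22.0 [0.52170493 0.10039537 0.30537021] [0.58078366 0.88415161 5.96934207] 0.27304943526758413
```

View pics/f.png

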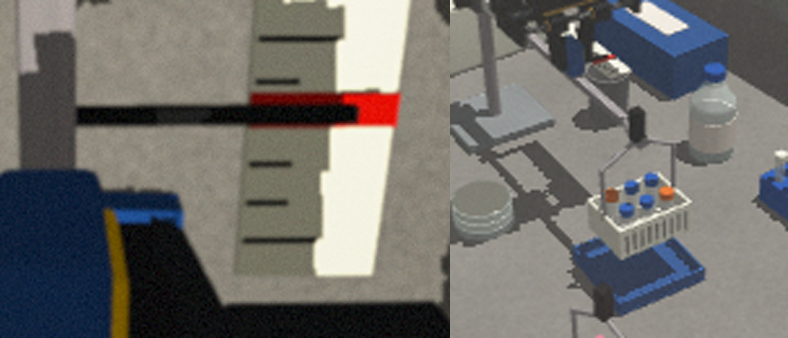

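The pointer lies within the red band, and the basket hangs level and still over the tray.

```bash
python3 -c "
from plant import workorder; print(workorder.finish_job())"
```

```text
the job is handed in; nothing more can be done
None
```

I hung the white basket in the hook and let go of it. I then pinched the blue handle with 20 N and drew the boom out about 77 mm, and handed the job in at about 22 s, still holding the handle. The system reported no verdict.

**Last checks:**
- **Pointer:** about 0.6 mm from the red mark, taking the pointer from the final wrist picture and the mark as measured before the pointer covered it. The scene and side cameras put it within 0.6 mm.
- **Button:** the finger opening is about 24 mm, so it reads as squeezed in (25 mm expected).
- **Basket:** it hangs over the tray and looks level in the side picture. Its position in two successive readings agreed to within about 1.5 mm.
- **Wrist force:** a steady upward force of about 5–6 N remained on the tool, far below the limit.

**Not checked:** I did not measure the other objects on the bench again at the end. No contact with them was planned, and they look undisturbed where they show in the last pictures.

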